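# Jack up the side of a small vacuum pump and hold it

### The job

The rubber feet on one side of the small vacuum pump are to be changed: bring the lever jack over, stand it flat on the worktop with its saddle centred under the round lift pad of the pump's ringed lug, then push the jack's handle all the way down so that this side of the pump is lifted clear of the worktop. Finish while still holding the handle fully down, the pump carried by the jack alone and not by your hand; do not shove the pump out of its place, and leave the beaker, vial, spanner and timer where they are.

Things in the scene. Friction and masses are not known exactly. Their poses are not given: they have to be found in the camera images.
- pump: Small vacuum pump, about 2.2 kg, loose on four rubber feet at x +-60, y +-80 mm (30 mm across, 25 mm high). Grey plate 160 (x) x 200 (y) mm, top at 37 mm, with a lying finned motor and a square aluminium head, 163 mm high in all. Origin: on the worktop under the plate's centre, z up. The lift lug is on its -y side; the ear with a hole on its -x side is a plain tie-down, no lift point.
- lift_pad (a point): Centre of the flat underside of the round lift pad (26 mm across) under the lug; pump frame (0, -140, 41) mm. The jack goes in along the pump's +y. 41 mm over the worktop at the start; the full stroke raises it about 15 mm and moves it 2 to 3 mm sideways.
- near_feet (a point): Midpoint between the undersides of the two pump feet on the lug's side; pump frame (0, -80, 0) mm, z = 0 at the start, about 11 mm after a full lift.
- jack: Lever jack, loose, about 0.8 kg, on a flat base plate 290 x 60 x 8 mm (x = -175 to +115 mm). Origin: on the plate's underside; +x towards the saddle, z up. Lift it or slide it flat. The handle is hinged at (-20, 0, 50) mm, runs to -x and slopes up 0.5 rad at rest. Centre of mass near x = -10 mm.
- grip_block (a point): Centre of the top of the jack's grip block, the place to take hold from above; jack frame (17.5, 0, 72) mm. Upright grey block, x = -10 to +45 mm, 36 mm wide in y (parallel faces), from the plate up to 72 mm. It stays outside the lug when the saddle is under the pad.
- saddle (a point): Centre of the top of the jack's flat round saddle (40 mm across); jack frame (100, 0, 34) mm with the handle up, 7 mm below the lift pad, so the jack must go in under the lug from outside, on or within a few mm of the worktop. It stays level and rises straight up 22 mm over the full stroke.
- pump_handle (a joint): Angle of the jack's handle (rad): 0 up (rest), 0.45 fully down at the stop. A spring and the load push it back up: it rises as soon as it is let go. About 3 N at the pad start it and about 5 to 9 N hold it down under load. The saddle rises 0.049 m per rad.
- handle_pad (a point): Centre of the upper face of the grey plastic pad on the handle's end (52 mm along the handle, 46 wide, 12 thick), 150 mm from the hinge, 6 mm above the handle's line. Jack frame (-149, 0, 127) mm at rest, (-170, 0, 63) mm fully down, on an arc about the hinge in the jack's xz plane. Press it from above.
- beaker_100: Bystander: clear glass beaker, 53 mm across, 71 mm high, standing beside the jack's final place, behind it as seen from the robot. Origin under its centre.
- vial_0: Bystander: small capped vial, 23 mm across, 56 mm high, standing beside the jack's final place on the robot's side. Origin under its centre.
- spanner: Bystander: steel spanner, 125 mm long, 22 mm wide, 8 mm thick, lying near the front edge of the worktop. Origin under its centre.
- timer: Bystander: small white timer, 66 x 66 x 18 mm, lying at the right. Origin under its centre.
- lug (a point): Centre of the raised ring on top of the lift lug; pump frame (0, -140, 57) mm. The lug is a steel tongue 50 mm wide (x), 47 to 57 mm high, sticking out from the plate's edge, y = -100 to -158 mm.

How it is judged:
By the outcome, as a careful person would: the job done as asked, in the order asked, and still so for the second after the job is handed in, while the arm keeps its last pose, push and grip.
It also fails if it takes over 46 s, if anything falls off the work surface, if the arm or the gripper's body presses on something with over 40 N, if the wrist force passes 120 N, or if a joint passes its speed limit or range.

### The arm

A 6-joint arm with a two-finger parallel gripper is mounted at the origin on a cart in front of the work surface, level with it; the furniture and walls round the work are solid. World frame = base frame: x ahead of the robot, y to its left, z up, the work surface at z = 0. Lengths are in m, angles in rad, forces in N, time in s.
With the tool pointing down it reaches from about 0.25 to 0.775 m from the base axis. Payload 8.9 kg.
Tool frame: the origin (TCP) lies at the very end of the fingers, on their centre line; the grasp point (between the pads) lies 19 mm behind it; z points along the fingers, y is the line along which they close (so a half turn about z gives the same grasp; the last joint's range is limited). The gripper opens to 85 mm and grips with 20 to 120 N. Pads are 22 mm wide; open, the fingers measure 114 mm over their backs; the gripper's body (76 mm by 85 mm) begins 54 mm behind the grasp point. The pads swing forward as they close: fully open they stand 13 mm farther back than shut.
Start: joints at [1.067, 0.291, -0.153, 1.127, 0, 1.431], TCP at [0.187, 0.49, 0.231] pointing down, gripper open.
Joint ranges: [-2.52, 2.52], [-0.91, 1.74], [-1.3, 1.37], [-1.96, 2.02], [-1.52, 1.47], [-3.14, 3.14]. Speed limits (rad/s): [2.22, 2.22, 2.79, 3.14, 3.14, 3.14].

### API

Orientations are given as [roll, pitch, yaw] about the fixed x, y, z axes, in that order (R = Rz(yaw) Ry(pitch) Rx(roll)).
In Python, from workcell import monitor, vision, ticket gives the robot as it stands.
- The arm moves only by the shell command python3 -m pendant 'ROWS'. ROWS is text: rows parted by semicolons, each of 7 numbers parted by spaces: the turn, a rotation vector about the tool's x, y, z in rad, then the shift along the tool's x, y, z in m, then the closure, from -1 (fully open) to 1 (shut). In form: ax ay az x y z gripper; .... A call has 1 to 8 rows; each row is the pose to reach, as a shift and turn from the pose commanded when the call began, along the tool's axes at that moment; what a row does not reach only later rows make up. A row lasts 1/12 s, in which the tool goes at most 41.7 mm and 7.16 degrees, less where a joint would pass 70% of its speed; a pose out of reach is approached as far as the arm can. A call with a gripper value outside its range is refused whole. The fingers move at their own pace and stop on an object; the grip force is fixed at half the most. Time passes only in rows, so rows that repeat a pose let the fingers close. It gives the time, the measured TCP pose, the force, the opening and the grip force at its end, in the units of the state.
- monitor.observe(): the state, without advancing time (a new reading comes with each control period).
- vision.camera(name): name is "scene" or "top" or "wrist"; returns the picture (480x640x3 uint8, red, green, blue); there is no depth.
- vision.camera_model(name): a dict with "fx", "fy", "cx", "cy" (pixels), "k1" (the pictures are not rectified: a ray, as slopes to the right and down, at radius r is drawn at 1 + k1 r^2 times it, then the intrinsics apply), "R" (3x3) and "t" (3): a world point X has camera coordinates R X + t; the wrist camera has in their place "tool_from_camera" (4x4, takes a point from camera to tool coordinates, whose origin is the TCP and whose axes are the flange's). Camera axes: x right, y down, z forward; pixel columns grow to the right and rows downward; lengths in m; the calibration is good to about 2 mm. A picture is of the moment at which its call begins: read the wrist's pose just before it. camera_model takes no time and is no camera call.
- ticket.hand_in(): hands the job in; it is judged then, once.
Trained networks look in the newest picture that a camera, given by its name, has taken for a name from the list of things; names that differ only in an ending like _2 or _b are one class to them, and where a whole thing is asked for, a point or a joint stands for the part that bears it (a point fixed in the world has none). Each returns a list of dicts, best first, with "score" (0 to 1); they miss things now and then, are a little off and sometimes report something else, mostly with a low value. They report only what shows in the picture. A call takes as long as a camera call.
- vision.boxes_of(target, camera): "pixel" ([row, column] in pixels, amid what is visible of it).
The state is a dict: "time_s": time; "q": joint angles; "qvel": joint speeds; "effort": joint torques, N m; "position": TCP position; "orientation": TCP orientation; "wrist_force": force on the tool from outside, world axes, zero at the start; "ft_torque": the same for the moment, N m; "grip_width": finger opening in m; "finger_force": force on a finger pad.
Only numpy, scipy, OpenCV 4.12 (cv2) and the standard library are available. Lean on these libraries where they do the work, as an engineer would, in place of code of your own. Each camera call takes 0.05 s, during which the arm holds its last target. There are 200 camera calls.

## Working session

There is one attempt and no reset: what is moved stays moved. The work goes in short steps, Python scripts to look and compute and a shell command to move; the robot and the scene stay as the last step left them, time stands still between calls to the robot, and variables do not carry over. Pictures are saved under pics/ and viewed, at most 10 in all, crops included, and the job is handed in when it is done.

```bash
mkdir -p pics; ls
cat > h.py <<'E'
import numpy as np, cv2
from workcell import monitor, vision
from scipy.spatial.transform import Rotation as Rn
def snap(cam,fn=None):
    im=vision.camera(cam)
    if fn: cv2.imwrite('pics/'+fn,im[:,:,::-1].copy())
    return im
def T():
    s=monitor.observe(); R=Rn.from_euler('xyz',s['orientation']).as_matrix()
    return R,np.array(s['position'])
def cam(name):
    m=vision.camera_model(name)
    if name=='wrist':
        R,p=T(); M=np.array(m['tool_from_camera']); Rw=R@M[:3,:3]; o=R@M[:3,3]+p
        return m,Rw.T,-Rw.T@o
    return m,np.array(m['R']),np.array(m['t'])
def ray(name,row,col,C=None):
    m,R,t=C or cam(name)
    d=np.array([(col-m['cx'])/m['fx'],(row-m['cy'])/m['fy']]); u=d.copy()
    for _ in range(20): u=d/(1+m['k1']*(u@u))
    return -R.T@t, R.T@np.array([u[0],u[1],1])
def atz(name,row,col,z,C=None):
    o,v=ray(name,row,col,C); return o+v*(z-o[2])/v[2]
def proj(name,X,C=None):
    m,R,t=C or cam(name); c=R@np.asarray(X,float)+t; u=c[:2]/c[2]; u=u*(1+m['k1']*(u@u))
    return m['fy']*u[1]+m['cy'], m['fx']*u[0]+m['cx']
def tri(a,b):
    # a,b: (origin,dir)
    A=[];B=[]
    for o,v in (a,b):
        v=v/np.linalg.norm(v);P=np.eye(3)-np.outer(v,v);A.append(P);B.append(P@o)
    return np.linalg.lstsq(np.vstack(A),np.hstack(B),rcond=None)[0]
E
python3 - <<'E'
from h import *
print(monitor.observe())
names=['pump','lift_pad','jack','grip_block','saddle','handle_pad','beaker_100','vial_0','spanner','timer','lug']
D={}
for c in ('top','scene'):
    snap(c,c+'0.png')
    for n in names:
        r=vision.boxes_of(n,c)[:2]
        if r: D[c,n]=r[0]['pixel']
        print(c,n,[(np.round(x['pixel']).tolist(),round(x['score'],2)) for x in r])
for n in names:
    if ('top',n) in D and ('scene',n) in D: print(n,np.round(tri(ray('top',*D['top',n]),ray('scene',*D['scene',n])),4))
E
```

```text
pics
{'time_s': 0.0, 'q': array([ 1.06670957e+00,  2.91301651e-01, -1.54133663e-01,  1.12671521e+00,
        2.38133956e-05,  1.43148377e+00]), 'qvel': array([0.00134451, 0.00050958, 0.00063733, 0.00035648, 0.00028066,
       0.00118353]), 'effort': array([-2.49675111e-03, -5.37139678e+01,  3.31374156e+01,  1.57901453e-02,
       -5.24216011e-04, -2.33167917e-06]), 'position': array([0.18706341, 0.49006108, 0.23071848]), 'orientation': array([-3.14025489e+00, -2.11629146e-04,  2.77681830e+00]), 'wrist_force': array([0.08105839, 0.25863762, 0.20351282]), 'ft_torque': array([-0.0136677 ,  0.06145395,  0.0002193 ]), 'finger_force': 0.0, 'grip_width': 0.08565647492655361}
top pump [([290.0, 181.0], 0.97)]
top lift_pad [([291.0, 181.0], 0.55)]
top jack [([269.0, 345.0], 0.81), ([220.0, 449.0], 0.46)]
top grip_block [([265.0, 349.0], 0.58)]
top saddle [([268.0, 347.0], 0.59), ([287.0, 310.0], 0.49)]
top handle_pad [([242.0, 371.0], 0.76), ([234.0, 216.0], 0.72)]
top beaker_100 [([231.0, 212.0], 0.8)]
top vial_0 [([325.0, 272.0], 0.7), ([301.0, 254.0], 0.4)]
top spanner [([323.0, 276.0], 0.6)]
top timer [([222.0, 450.0], 0.75)]
top lug [([288.0, 182.0], 0.69)]
scene pump [([215.0, 166.0], 0.8), ([283.0, 338.0], 0.67)]
scene lift_pad [([215.0, 165.0], 0.84), ([276.0, 342.0], 0.49)]
scene jack [([279.0, 344.0], 0.93)]
scene grip_block [([283.0, 342.0], 0.97)]
scene saddle [([276.0, 289.0], 0.66)]
scene handle_pad [([262.0, 379.0], 0.96)]
scene beaker_100 [([192.0, 239.0], 0.74)]
scene vial_0 [([256.0, 224.0], 0.56)]
scene spanner [([295.0, 231.0], 0.61)]
scene timer []
scene lug [([214.0, 166.0], 0.93)]
pump [0.5303 0.3529 0.0758]
lift_pad [0.528  0.3532 0.0775]
jack [ 0.4783 -0.1577  0.0249]
grip_block [ 0.4806 -0.1633  0.0169]
saddle [ 0.3757 -0.0976  0.1838]
handle_pad [ 0.5141 -0.2446  0.0845]
beaker_100 [0.7215 0.2222 0.0266]
vial_0 [0.3327 0.1051 0.177 ]
spanner [0.371  0.1041 0.0057]
lug [0.535  0.3516 0.0777]
```

View pics/top0.png

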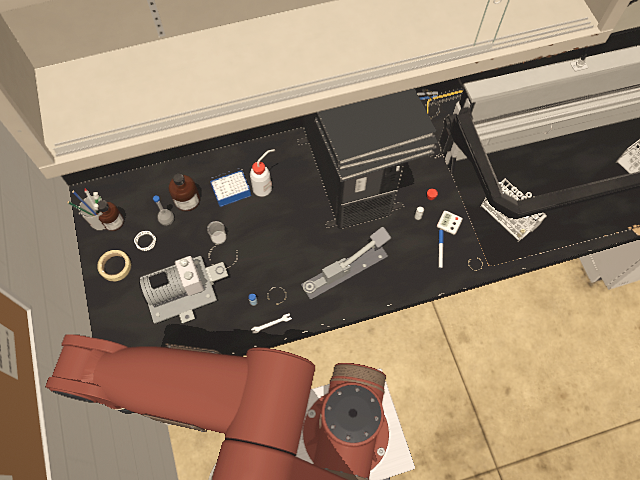

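View pics/scene0.png

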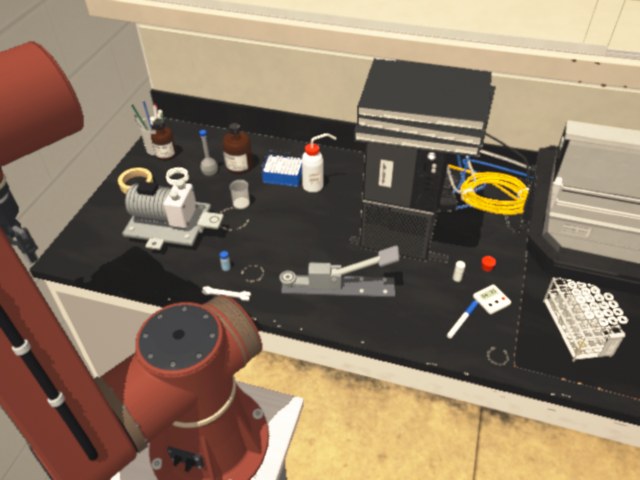

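The top view shows the lug ring near (row 270, col 220), the saddle at (286, 309), the handle pad at (237, 381), the beaker at (232, 217) and the vial at (299, 253). The next step is enlarged crops for finer measurement.

Run:
```python
import cv2
a=cv2.imread('pics/top0.png'); c=a[215:335,130:290]; cv2.imwrite('pics/c1.png',cv2.resize(c,(800,600),interpolation=cv2.INTER_CUBIC))
c=a[205:325,270:430]; d=cv2.resize(c,(800,600),interpolation=cv2.INTER_CUBIC); cv2.imwrite('pics/c2.png',d)
```

```text
(no output)
```

View pics/c1.png

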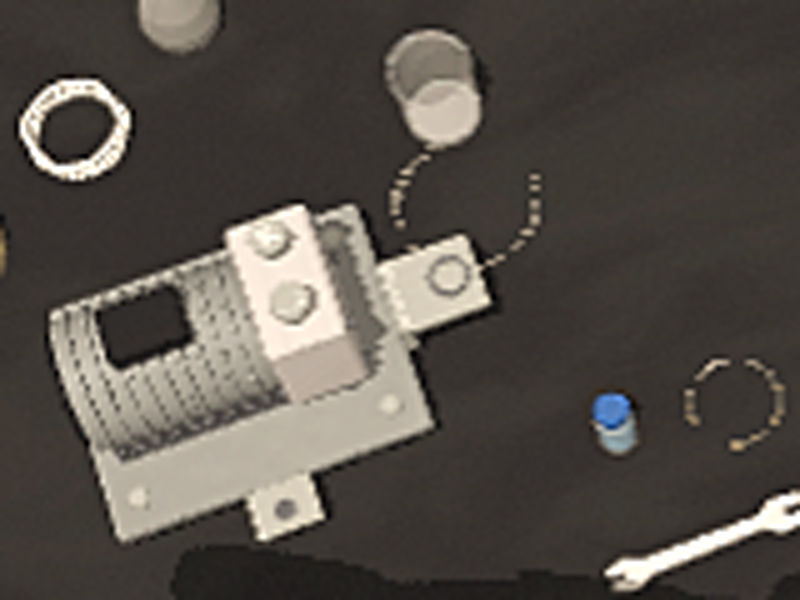

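View pics/c2.png

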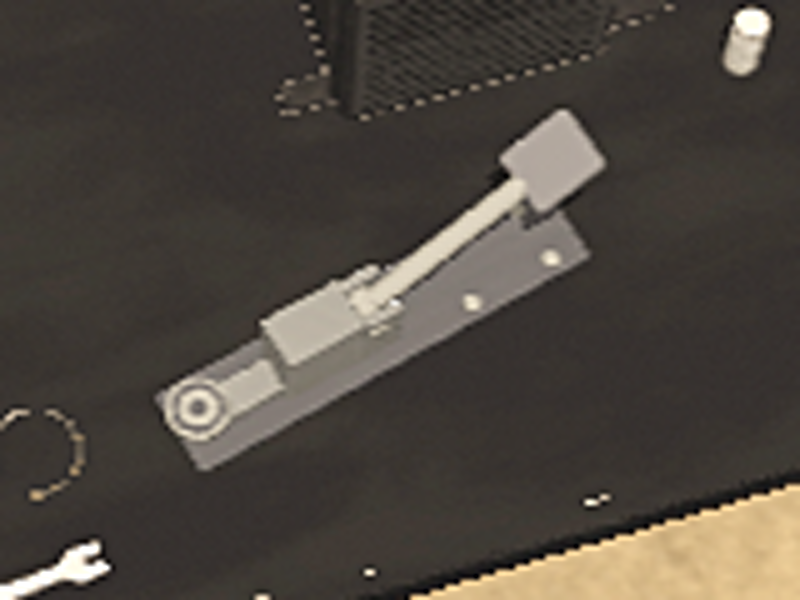

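```bash
cat > fit.py <<'E'
from h import *
from scipy.optimize import least_squares
def fit(pts,x0,cams):
    def f(p):
        c,s=np.cos(p[2]),np.sin(p[2]); r=[]
        for cn,X,rc in pts:
            W=[p[0]+c*X[0]-s*X[1],p[1]+s*X[0]+c*X[1],X[2]]
            r+=list(np.subtract(proj(cn,W,cams[cn]),rc))
        return np.array(r)
    s=least_squares(f,x0,loss='soft_l1'); return s.x,f(s.x).reshape(-1,2)
def w(p,X):
    c,s=np.cos(p[2]),np.sin(p[2]); return np.array([p[0]+c*X[0]-s*X[1],p[1]+s*X[0]+c*X[1],X[2]])
E
python3 - <<'E'
from fit import *
C={'top':cam('top')}
def px(o,l): return [('top',np.array(X)/1000,(o[0]+y/5-.4,o[1]+x/5-.4)) for X,(x,y) in l]
P,e=fit(px((215,130),[((0,-140,57),(450,275)),((80,-100,37),(350,205)),((-80,-100,37),(435,427)),((-80,100,37),(122,543)),((25,-158,57),(467,235)),((-25,-158,57),(493,300))]),[.5,.35,0],C)
print(P,e.round(1).tolist())
J,e=fit(px((205,270),[((100,0,34),(198,408)),((45,-18,72),(263,325)),((45,18,72),(292,365)),((-10,-18,72),(335,285)),((115,-30,8),(157,397)),((115,30,8),(205,470)),((-175,30,8),(590,255))]),[.45,-.15,1.5],C)
print(J,e.round(1).tolist())
print('pad',w(P,[0,-.14,.041]),'saddle',w(J,[.1,0,.034]),'grip',w(J,[.0175,0,.072]))
G=np.array([*w(P,[0,-.14,0])[:2],P[2]+np.pi/2]); 
G[:2]-=.1*np.array([np.cos(G[2]),np.sin(G[2])]); print('goal jack',G,'grip',w(G,[.0175,0,.072]),'hpad',w(G,[-.17,0,.063]))
np.savez('f',P=P,J=J,G=G)
f=lambda x,y,z: atz('top',215+y/5-.4,130+x/5-.4,z,C['top'])
v1=f(620,446,0);v2=f(612,409,.056);b1=f(443,118,.002);b2=f(430,65,.071)
def loc(p): c,s=np.cos(G[2]),np.sin(G[2]); d=p[:2]-G[:2]; return np.round([c*d[0]+s*d[1],-s*d[0]+c*d[1]],3)
for n,v in (('vial',v1),('vialtop',v2),('bk',b1),('bktop',b2)): print(n,v.round(3),'in goal jack frame',loc(v))
# scene check
cs=cam('scene')
for n,X in (('saddle',w(J,[.1,0,.034])),('lug',w(P,[0,-.14,.057])),('grip',w(J,[.0175,0,.072]))): print(n,np.round(proj('scene',X,cs)))
s=monitor.observe();print(vision.camera_model('wrist')['tool_from_camera'])
E
```

```text
[0.55306245 0.36822903 0.10137034] [[0.5, 0.1], [-0.5, 0.8], [-0.4, 0.1], [0.4, -0.1], [-0.5, -0.4], [0.4, -0.3]]
[ 0.46859719 -0.12084144  1.81713619] [[0.3, 0.3], [-0.7, -0.4], [0.7, -0.1], [-1.2, 0.5], [-0.1, -0.4], [0.8, -0.3], [-0.1, 0.4]]
pad [0.56723001 0.22894773 0.041     ] saddle [ 0.44421159 -0.02386029  0.034     ] grip [ 0.46432971 -0.10386974  0.072     ]
goal jack [0.57734969 0.12946109 1.67216667] grip [0.57557875 0.14687125 0.072     ] hpad [ 0.59455315 -0.0396662   0.063     ]
vial [0.451 0.156 0.   ] in goal jack frame [0.039 0.123]
vialtop [0.456 0.154 0.056] in goal jack frame [0.037 0.118]
bk [0.701 0.211 0.002] in goal jack frame [ 0.069 -0.131]
bktop [0.706 0.208 0.071] in goal jack frame [ 0.065 -0.136]
saddle [277. 287.]
lug [220. 214.]
grip [268. 319.]
[[-1.02399765e-03 -9.56963204e-01 -2.90207474e-01  7.44163398e-02]
 [ 9.99999453e-01 -1.04202841e-03 -9.23968042e-05 -3.57513913e-04]
 [-2.13984091e-04 -2.90207410e-01  9.56963747e-01 -1.44156564e-01]
 [ 0.00000000e+00  0.00000000e+00  0.00000000e+00  1.00000000e+00]]
```

```bash
cat > go.py <<'E'
from h import *
def go(x,y,z,yaw):
    R,p=T(); Rt=Rn.from_euler('xyz',[np.pi,0,yaw]).as_matrix()
    print('turn',Rn.from_matrix(R.T@Rt).as_rotvec().round(4),'shift',(R.T@(np.array([x,y,z])-p)).round(4),'t',monitor.observe()['time_s'])
E
python3 - <<'E'
from go import *
go(.4643,-.1039,.16,1.817)
print('box',atz('top',228,340,0),atz('scene',243,362,0),'top edge',tri(ray('top',166,333),ray('scene',130,357)))
E
```

```text
turn [ 1.000e-04 -0.000e+00  9.598e-01] shift [-0.4708 -0.4564  0.0713] t 1.2
box [ 0.62305744 -0.18066407  0.        ] [ 0.64755442 -0.17340398  0.        ] top edge [ 0.63625339 -0.14964836  0.38364012]
```

```bash
python3 -m pendant '0 0 0.12 -0.059 -0.057 0.009 -1; 0 0 0.24 -0.118 -0.114 0.018 -1; 0 0 0.36 -0.177 -0.171 0.027 -1; 0 0 0.48 -0.235 -0.228 0.036 -1; 0 0 0.6 -0.294 -0.285 0.045 -1; 0 0 0.72 -0.353 -0.342 0.054 -1; 0 0 0.84 -0.412 -0.399 0.062 -1; 0 0 0.96 -0.471 -0.456 0.071 -1'
python3 -c "
from go import *
go(.4643,-.1039,.16,1.817)"
```

```text
time_s: 1.87
position: [0.3279, 0.1884, 0.1952]
orientation: [3.141, -0.0, 1.811]
wrist_force: [1.3, 0.3, -0.6]
grip_width: 0.0853
finger_force: 0.0
turn [ 0.001  -0.0001 -0.0056] shift [-0.3164  0.0628  0.0353] t 1.8667
```

```bash
python3 -m pendant '0 0 0 -0.314 0.063 0.035 -1; 0 0 0 -0.314 0.063 0.035 -1; 0 0 0 -0.314 0.063 0.035 -1; 0 0 0 -0.314 0.063 0.035 -1; 0 0 0 -0.314 0.063 0.035 -1; 0 0 0 -0.314 0.063 0.035 -1; 0 0 0 -0.314 0.063 0.035 -1; 0 0 0 -0.314 0.063 0.035 -1'
python3 - <<'E'
from go import *
monitor.observe()
C=cam('wrist'); im=snap('wrist','w1.png')
go(.4643,-.1039,.16,1.817)
from fit import w
J=np.load('f.npz')['J']
for X in ([.1,0,.034],[.045,.018,.072],[.045,-.018,.072],[.115,.03,.008],[.115,-.03,.008],[-.01,.018,.072],[-.01,-.018,.072]): print(X,np.round(proj('wrist',w(J,X),C)))
E
```

```text
time_s: 2.53
position: [0.4661, -0.1023, 0.1599]
orientation: [3.141, 0.001, 1.815]
wrist_force: [0.6, 1.8, -0.6]
grip_width: 0.0854
finger_force: 0.0
turn [ 0.0018  0.0036 -0.0037] shift [ 0.003  -0.0036 -0.0004] t 2.5833
[0.1, 0, 0.034] [124. 320.]
[0.045, 0.018, 0.072] [209. 293.]
[0.045, -0.018, 0.072] [209. 347.]
[0.115, 0.03, 0.008] [104. 282.]
[0.115, -0.03, 0.008] [104. 359.]
[-0.01, 0.018, 0.072] [285. 295.]
[-0.01, -0.018, 0.072] [285. 346.]
```

View pics/w1.png

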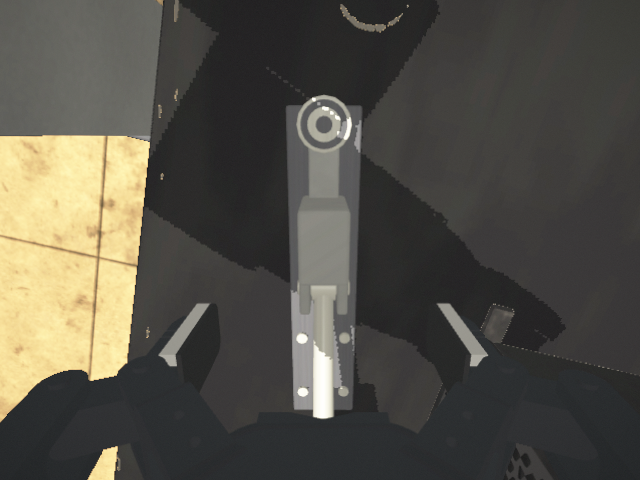

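The wrist view shows the jack between the open fingers. Its saddle is at (124, 323) against a predicted (124, 320), so the jack fit is good to about 1 mm. I'll go down and grip the block.

```bash
python3 -m pendant '0 0 0 0.001 -0.001 0.03 -1; 0 0 0 0.001 -0.001 0.06 -1; 0 0 0 0.001 -0.001 0.09 -1; 0 0 0 0.001 -0.001 0.11 -1; 0 0 0 0.001 -0.001 0.121 -1; 0 0 0 0.001 -0.001 0.121 -1;0 0 0 0.001 -0.001 0.121 1; 0 0 0 0.001 -0.001 0.121 1' && python3 -m pendant '0 0 0 0 0 0 1; 0 0 0 0 0 0 1; 0 0 0 0 0 0 1; 0 0 0 0 0 0 1; 0 0 0 0 0 0 1; 0 0 0 0 0 0 1; 0 0 0 0 0 0 1'
```

```text
time_s: 3.25
position: [0.4645, -0.0985, 0.04]
orientation: [3.141, 0.001, 1.817]
wrist_force: [0.8, 0.1, 0.9]
grip_width: 0.0641
finger_force: 0.0
time_s: 3.83
position: [0.4649, -0.0986, 0.0403]
orientation: [3.139, 0.001, 1.817]
wrist_force: [1.2, 0.5, 6.5]
grip_width: 0.0355
finger_force: 59.2
```

```bash
python3 -m pendant '0 0 0 0 0 -0.005 1; 0 0 0 0 0 -0.012 1; 0 0 0 0 0 -0.02 1; 0 0 0 0 0 -0.02 1; 0 0 0 0 0 -0.02 1'
python3 - <<'E'
from go import *
C=cam('wrist'); im=snap('wrist','w2.png')
snap('scene')
cv2.imwrite('pics/w2.png',im[60:420,200:440][:,:,::-1].repeat(1,0))
R,p=T(); print(p,Rn.from_matrix(R).as_euler('xyz'))
from fit import w
# jack rigid with TCP: assume flat, yaw of tool, tcp at x=.0225 
g=np.array([p[0],p[1],R[1,0] and np.arctan2(R[1,0],R[0,0])]); J=g.copy(); J[:2]-=.0225*np.array([np.cos(g[2]),np.sin(g[2])])
dz=p[2]-.0403
for X in ([.1,0,.034],[.045,.018,.072],[.045,-.018,.072],[.115,.03,.008],[.115,-.03,.008]): print(X,np.round(np.array(proj('wrist',w(J,X)+[0,0,dz],C))-[60,200]))
E
```

```text
time_s: 4.25
position: [0.4641, -0.0984, 0.0597]
orientation: [3.141, 0.001, 1.817]
wrist_force: [0.4, -0.7, -7.9]
grip_width: 0.0351
finger_force: 61.3
[ 0.46360946 -0.09824705  0.05904221] [-3.14142484e+00 -1.44323894e-04  1.81671819e+00]
[0.1, 0, 0.034] [ 65. 123.]
[0.045, 0.018, 0.072] [229.  72.]
[0.045, -0.018, 0.072] [228. 175.]
[0.115, 0.03, 0.008] [32. 58.]
[0.115, -0.03, 0.008] [ 32. 188.]
```

View pics/w2.png

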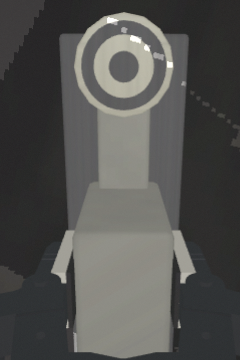

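The jack hangs level in the grip: saddle at crop (63, 124) against a predicted (65, 123). I'll carry it to a pre-pose 60 mm short and raised, so I can re-measure the lug.

Run:
```python
from go import *
go(.4636+.02,-.018,.12,1.75)
go(.5811,.0916,.16,1.672)
```

```text
turn [-0.0002 -0.0001  0.0667] shift [ 0.073   0.0389 -0.061 ] t 4.35
turn [-2.000e-04 -1.000e-04  1.447e-01] shift [ 0.1555  0.1602 -0.101 ] t 4.35
```

```bash
python3 -m pendant '0 0 0 0.012 0 -0.015 1; 0 0 0.02 0.035 0.01 -0.035 1; 0 0 0.045 0.06 0.025 -0.05 1; 0 0 0.065 0.08 0.045 -0.062 1; 0 0 0.085 0.1 0.07 -0.075 1; 0 0 0.105 0.12 0.097 -0.085 1; 0 0 0.125 0.138 0.125 -0.095 1; 0 0 0.145 0.15 0.145 -0.101 1' && python3 -m pendant '0 0 0 0.005 0.01 0 1; 0 0 0 0.006 0.015 0 1; 0 0 0 0.006 0.015 0 1; 0 0 0 0.006 0.015 0 1'
python3 - <<'E'
from go import *
from fit import w
P=np.load('f.npz')['P']
C=cam('wrist'); im=snap('wrist','w3.png')
print(T()[1],monitor.observe()['orientation'],monitor.observe()['wrist_force'])
go(.5811,.0916,.16,1.672)
for X in ([0,-.14,.057],[.025,-.158,.057],[-.025,-.158,.057]): print(X,np.round(proj('wrist',w(P,X),C)))
E
```

```text
time_s: 5.02
position: [0.5696, 0.085, 0.1608]
orientation: [3.14, -0.001, 1.672]
wrist_force: [1.0, -0.4, -6.2]
grip_width: 0.0352
finger_force: 62.7
time_s: 5.35
position: [0.5812, 0.0895, 0.1592]
orientation: [-3.139, 0.0, 1.672]
wrist_force: [-1.1, -1.0, -7.4]
grip_width: 0.0354
finger_force: 62.7
[0.5810195  0.08926206 0.15934705] [-3.13942288e+00  1.13822155e-04  1.67117678e+00] [ 0.15593901 -0.33079785 -8.54414693]
turn [-0.0022  0.0001 -0.0008] shift [ 0.0023  0.0003 -0.0007] t 5.4
[0, -0.14, 0.057] [ 21. 324.]
[0.025, -0.158, 0.057] [ 54. 364.]
[-0.025, -0.158, 0.057] [ 54. 284.]
```

View pics/w3.png

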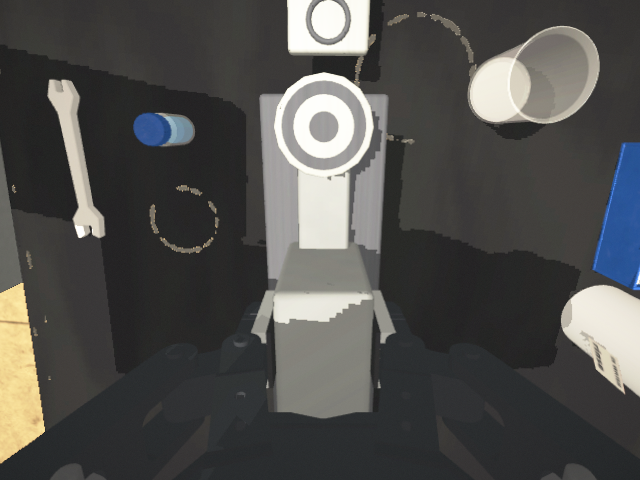

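Run:
```python
from go import *
C=cam('wrist')
a=atz('wrist',20,328,.057,C);b=atz('wrist',53.5,369,.057,C);c=atz('wrist',53,288,.057,C)
print(a,b,c,'lug dir',np.arctan2(*(b-c)[[1,0]]))
s=atz('wrist',123.5,323.5,.034+T()[1][2]-.0403,C);R,p=T(); print('saddle in tool',R.T@(s-p))
m=(b+c)/2; u=np.array([np.cos(1.672),np.sin(1.672)])
print('pad from edge',m[:2]+.018*u)
pad=(a[:2]+m[:2]+.018*u)/2; t=pad-.078*u; print(pad,t)
go(*(t-.06*u),.044,1.672)
go(*t,.044,1.672)
```

```text
[0.56936955 0.22929913 0.057     ] [0.59674759 0.21369076 0.057     ] [0.54635832 0.20898059 0.057     ] lug dir 0.09320490733352024
saddle in tool [ 0.07819934 -0.00027346  0.00629171]
pad from edge [0.5697344  0.22924358]
[0.56955197 0.22927135] [0.57743239 0.15167046]
turn [-0.0022  0.0001 -0.0008] shift [0.0025 0.003  0.1153] t 5.4
turn [-0.0022  0.0001 -0.0008] shift [0.0625 0.0029 0.1153] t 5.4
```

```bash
python3 -m pendant '0 0 0 0.002 0.003 0.03 1; 0 0 0 0.002 0.003 0.06 1; 0 0 0 0.002 0.003 0.085 1; 0 0 0 0.002 0.003 0.105 1; 0 0 0 0.002 0.003 0.114 1; 0 0 0 0.002 0.003 0.116 1; 0 0 0 0.002 0.003 0.116 1; 0 0 0 0.002 0.003 0.116 1'
python3 - <<'E'
from go import *
go(.5774,.1517,.043,1.672)
E
```

```text
time_s: 6.07
position: [0.5859, 0.092, 0.0455]
orientation: [3.14, 0.0, 1.671]
wrist_force: [0.9, -0.9, -7.0]
grip_width: 0.0355
finger_force: 62.7
turn [ 0.0018  0.0002 -0.0006] shift [ 0.0603 -0.0024  0.0024] t 6.0667
```

```bash
python3 -m pendant '0 0 0 0.01 -0.001 0.002 1; 0 0 0 0.02 -0.0015 0.002 1; 0 0 0 0.03 -0.002 0.002 1; 0 0 0 0.03 -0.002 0.002 1; 0 0 0 0.03 -0.002 0.002 1'
python3 - <<'E'
from go import *
for i in range(4):
    go(.5774,.1517,.0425,1.672); snap('top')
print(monitor.observe()['wrist_force'])
E
```

```text
time_s: 6.48
position: [0.58, 0.1231, 0.0426]
orientation: [3.141, 0.0, 1.674]
wrist_force: [-0.7, 0.1, -7.8]
grip_width: 0.0354
finger_force: 62.7
turn [0.0006 0.     0.0015] shift [0.0287 0.0004 0.0001] t 6.4833
turn [0.0004 0.0003 0.001 ] shift [ 0.0293  0.0004 -0.0001] t 6.5333
turn [0.0003 0.0003 0.0004] shift [ 0.0296  0.0003 -0.0002] t 6.5833
turn [ 0.0002  0.0002 -0.    ] shift [ 0.0299  0.0003 -0.0002] t 6.6333
[ 0.91190247 -0.28776274 -7.46603547]
```

```bash
python3 -m pendant '0 0 0 0.01 0 0 1; 0 0 0 0.02 0 0 1; 0 0 0 0.03 0 0 1; 0 0 0 0.03 0 0 1; 0 0 0 0.03 0 0 1; 0 0 0 0.03 0 0 1'
python3 - <<'E'
from go import *
C=cam('wrist'); snap('wrist','w4.png')
go(.5774,.1517,.040,1.672)
print(monitor.observe()['wrist_force'])
snap('scene','s4.png'); a=cv2.imread('pics/s4.png')[160:310,130:430]
b=cv2.imread('pics/w4.png')[0:300,200:440]
cv2.imwrite('pics/m4.png',np.hstack([cv2.resize(a,(560,280)).astype(np.uint8),cv2.resize(b,(224,280))]))
E
```

```text
time_s: 7.18
position: [0.5769, 0.152, 0.0421]
orientation: [-3.142, 0.0, 1.672]
wrist_force: [1.0, -0.3, -7.2]
grip_width: 0.0356
finger_force: 62.7
turn [-0.0001  0.0002 -0.    ] shift [-0.0001  0.0005  0.0021] t 7.2333
[-0.26454981  0.09234957 -8.19854455]
```

View pics/m4.png

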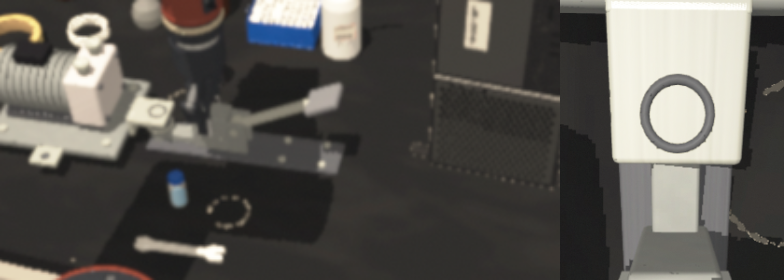

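The jack is under the lug, and the wrist view puts the ring at about (121, 325). I'll check the ring position in tool coordinates.

Run:
```python
from go import *
C=cam('wrist')
im=cv2.imread('pics/w4.png',0)[60:180,260:390]
c=cv2.HoughCircles(cv2.medianBlur(im,3),cv2.HOUGH_GRADIENT,1,50,param1=80,param2=20,minRadius=25,maxRadius=50)
print(c)
R,p=T(); x,y,r=c[0][0]
s=atz('wrist',60+y,260+x,.057,C);print(R.T@(s-p))
```

```text
[[[64.5 59.5 41. ]]]
[ 7.88947200e-02  3.84851588e-05 -1.48863975e-02]
```

Saddle and pad agree within 1 mm. I'll lower the jack, release it and retreat upward.

```bash
python3 -m pendant '0 0 0 0.0005 0 0.001 1; 0 0 0 0.0005 0 0.0022 1; 0 0 0 0.0005 0 0.0025 1; 0 0 0 0.0005 0 0.0025 1; 0 0 0 0.0005 0 0.0025 1' && python3 -m pendant '0 0 0 0 0 0 -1; 0 0 0 0 0 0 -1; 0 0 0 0 0 0 -1; 0 0 0 0 0 0 -1; 0 0 0 0 0 0 -1; 0 0 0 0 0 0 -1' && python3 -m pendant '0 0 0 0 0 -0.02 -1; 0 0 0 0 0 -0.05 -1; 0 0 0 0 0 -0.09 -1; 0 0 0 0 0 -0.13 -1; 0 0 0 0 0 -0.15 -1; 0 0 0 0 0 -0.15 -1; 0 0 0 0 0 -0.15 0.5; 0 0 0 0 0 -0.15 1'
python3 - <<'E'
from go import *
snap('wrist','w5.png'); C=cam('wrist'); R,p=T()
print([ (n,vision.boxes_of(n,'wrist')[:1]) for n in ('lug','saddle','grip_block')])
u=np.array([np.cos(1.672),np.sin(1.672)]); g=np.array([.5769,.152])
g=g-.0222*u; print('jack origin',g)  # tcp at jack x=.0222
print('hpad rest',g-.149*u,'down',g-.170*u)
go(*(g-.147*u),.17,1.672)
E
```

```text
time_s: 7.7
position: [0.5772, 0.1521, 0.0403]
orientation: [3.141, 0.0, 1.672]
wrist_force: [-3.0, -0.5, 5.5]
grip_width: 0.0353
finger_force: 64.4
time_s: 8.2
position: [0.577, 0.1523, 0.0396]
orientation: [3.141, 0.0, 1.672]
wrist_force: [0.4, 0.1, 0.3]
grip_width: 0.0856
finger_force: 0.0
time_s: 8.87
position: [0.5764, 0.1522, 0.1887]
orientation: [-3.14, 0.0, 1.672]
wrist_force: [-0.3, 0.6, 0.4]
grip_width: 0.0639
finger_force: 0.0
[('lug', [{'pixel': [52.6, 324.6], 'score': 0.67}]), ('saddle', []), ('grip_block', [{'pixel': [271.1, 325.2], 'score': 0.73}])]
jack origin [0.57914289 0.12991359]
hpad rest [ 0.59419651 -0.01832402] down [ 0.59631816 -0.03921657]
turn [-0.0023  0.     -0.0002] shift [-0.1694  0.0008  0.0183] t 9.0667
```

```bash
python3 -m pendant '0 0 0 -0.03 0 0 1; 0 0 0 -0.065 0 0 1; 0 0 0 -0.1 0 0 1; 0 0 0 -0.135 0 0.01 1; 0 0 0 -0.16 0.001 0.018 1; 0 0 0 -0.171 0.001 0.022 1; 0 0 0 -0.171 0.001 0.022 1; 0 0 0 -0.171 0.001 0.022 1'
python3 - <<'E'
from go import *
go(.5942,-.0183,.14,1.672); C=cam('wrist'); snap('wrist','w6.png'); snap('scene','s6.png')
print(monitor.observe()['grip_width'],vision.boxes_of('handle_pad','wrist')[:2])
a=cv2.imread('pics/w6.png'); b=cv2.imread('pics/s6.png')[150:300,130:430]
cv2.imwrite('pics/m6.png',np.hstack([cv2.resize(a,(400,300)),cv2.resize(b,(400,300))]))
E
```

```text
time_s: 9.73
position: [0.5946, -0.0176, 0.167]
orientation: [-3.14, -0.001, 1.671]
wrist_force: [0.1, 0.5, -0.4]
grip_width: 0.0
finger_force: 0.0
turn [-0.0014 -0.0008 -0.0012] shift [-0.0006 -0.0005  0.027 ] t 9.7333
0.00020787047076320015 [{'pixel': [233.3, 324.1], 'score': 0.8}]
```

View pics/m6.png

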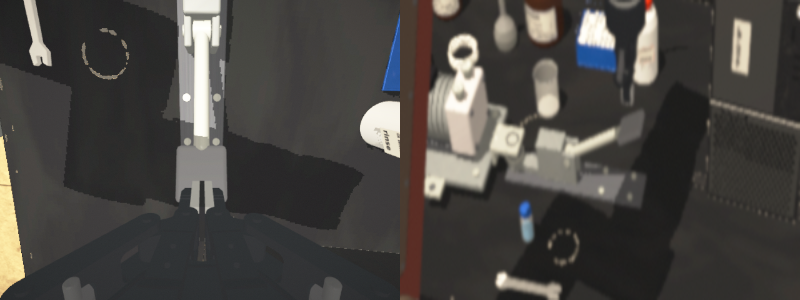

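The closed fingers are centred over the handle pad. I'll press down along its arc.

```bash
python3 -m pendant '0 0 0 0 0 0.012 1; 0 0 0 0 0 0.024 1; 0 0 0 0 0 0.033 1; 0 0 0 -0.001 0 0.04 1; 0 0 0 -0.004 0 0.046 1; 0 0 0 -0.007 0 0.052 1; 0 0 0 -0.01 0 0.058 1; 0 0 0 -0.012 0 0.064 1' && python3 -m pendant '0 0 0 -0.002 0 0.005 1; 0 0 0 -0.004 0 0.011 1; 0 0 0 -0.006 0 0.017 1; 0 0 0 -0.007 0 0.023 1; 0 0 0 -0.008 0 0.028 1; 0 0 0 -0.008 0 0.028 1'
```

```text
time_s: 10.55
position: [0.5966, -0.0297, 0.1035]
orientation: [3.141, -0.001, 1.672]
wrist_force: [-1.4, 3.5, 4.8]
grip_width: 0.0001
finger_force: 2.8
time_s: 11.05
position: [0.5974, -0.0377, 0.0751]
orientation: [3.141, -0.001, 1.672]
wrist_force: [-0.7, 3.9, 5.6]
grip_width: -0.0002
finger_force: 2.9
```

```bash
python3 -m pendant '0 0 0 0.001 0 0.004 1; 0 0 0 0.001 0 0.008 1; 0 0 0 0.001 0 0.011 1; 0 0 0 0.001 0 0.011 1'
python3 - <<'E'
from go import *
s=monitor.observe();print(s['position'],s['wrist_force'])
snap('top','t7.png');snap('scene','s7.png')
a=cv2.imread('pics/t7.png')[190:340,130:430];b=cv2.imread('pics/s7.png')[150:300,130:430]
cv2.imwrite('pics/m7.png',np.vstack([cv2.resize(a,(600,300),interpolation=2),cv2.resize(b,(600,300),interpolation=2)]))
E
```

```text
time_s: 11.38
position: [0.5977, -0.0385, 0.0649]
orientation: [3.141, 0.003, 1.671]
wrist_force: [-2.0, -3.8, 7.3]
grip_width: -0.0001
finger_force: 3.3
[ 0.59765405 -0.03846852  0.06493602] [-2.02224986 -3.79494462  7.27671936]
```

View pics/m7.png

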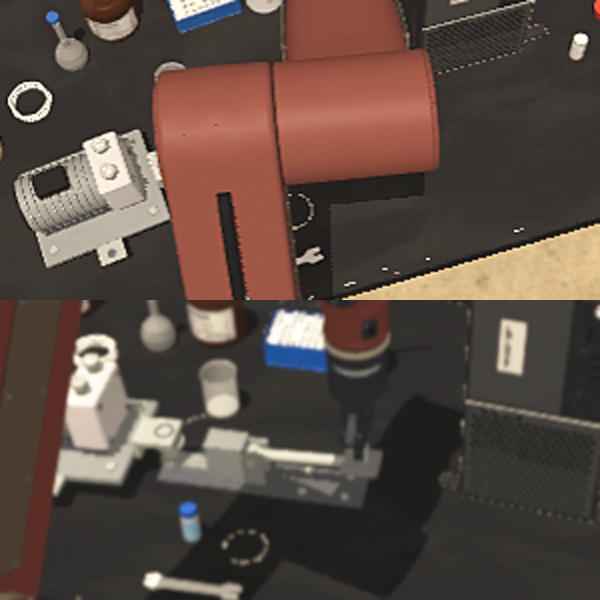

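The handle is nearly down and the pump side is rising. I'll keep pressing gently until it meets the stop.

```bash
python3 -m pendant '0 0 0 -0.0005 0 0.001 1; 0 0 0 -0.0005 0 0.002 1; 0 0 0 -0.0005 0 0.002 1; 0 0 0 -0.0005 0 0.002 1'; python3 -m pendant '0 0 0 0 0 0.001 1; 0 0 0 0 0 0.001 1; 0 0 0 0 0 0.001 1'
```

```text
time_s: 11.82
position: [0.5977, -0.0386, 0.0636]
orientation: [3.141, 0.003, 1.671]
wrist_force: [-2.3, -1.9, 8.8]
grip_width: 0.0005
finger_force: 4.2
time_s: 12.07
position: [0.5978, -0.0387, 0.0631]
orientation: [3.14, 0.003, 1.671]
wrist_force: [-4.6, -2.0, 14.0]
grip_width: -0.0001
finger_force: 7.0
```

```bash
python3 -m pendant '0 0 0 0 0 0.001 1; 0 0 0 0 0 0.001 1; 0 0 0 0 0 0.001 1; 0 0 0 0 0 0.001 1'
python3 - <<'E'
from go import *
from fit import w
P=np.load('f.npz')['P']; P[0]+=.0023
s0=cv2.imread('pics/s6.png',0); im=snap('scene','s8.png'); s1=cv2.cvtColor(im,cv2.COLOR_RGB2GRAY)
C=cam('scene')
print('flow', [ (np.round(proj('scene',w(P,X),C),0)) for X in ([0,-.14,.057],)],'expect px for +15mm', np.subtract(proj('scene',w(P,[0,-.14,.072]),C),proj('scene',w(P,[0,-.14,.057]),C)).round(1))
r,c=np.round(proj('scene',w(P,[0,-.14,.057]),C)).astype(int)
def sh(r,c,h=11):
    t=s0[r-h:r+h+1,c-h:c+h+1]; R=cv2.matchTemplate(s1[r-h-12:r+h+13,c-h-12:c+h+13],t,cv2.TM_CCOEFF_NORMED); _,v,_,l=cv2.minMaxLoc(R); return (l[1]-12,l[0]-12,round(v,2))
print('lug',sh(r,c))
for n,(a,b) in {'vial':(261,225),'beaker':(194,239),'spanner':(293,227),'ear':(242,155),'block':(268,258)}.items(): print(n,sh(a,b))
E
```

```text
time_s: 12.4
position: [0.5978, -0.0387, 0.0626]
orientation: [3.14, 0.003, 1.671]
wrist_force: [-6.4, -2.0, 19.0]
grip_width: -0.0004
finger_force: 9.8
flow [array([220., 214.])] expect px for +15mm [-3.9 -0.7]
lug (-4, -2, 0.92)
vial (0, 0, 0.99)
beaker (0, 0, 1.0)
spanner (0, 0, 1.0)
ear (-5, 9, 0.76)
block (0, 0, 1.0)
```

Run:
```python
from h import *
from workcell import ticket
for i in range(6): vision.camera('scene')
s=monitor.observe();print(s['position'],s['wrist_force'])
print(ticket.hand_in())
```

```text
[ 0.59778489 -0.03872715  0.0626213 ] [-5.62576734 -2.12651595 18.82972512]
the job is handed in; nothing more can be done
None
```

I set the jack under the lift pad, with the saddle within about 1 mm of the pad's centre, and handed the job in with the handle held on its stop at about 19 N. The pump's lug side is up about 15 mm on the jack alone, and the beaker, vial and spanner showed no movement; I did not re-check the timer, which the arm never went near.

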